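# Put the cutting dies and the wax cake away on a leather-repair bench

### The arm

A 6-joint arm with a two-finger parallel gripper is mounted at the origin on the work surface. World frame = base frame: x ahead of the robot, y to its left, z up, the work surface at z = 0. Lengths are in m, angles in degrees, forces in N, time in s.
With the tool pointing down it reaches from about 0.3 to 0.75 m from the base axis. Payload 8.5 kg.
Tool frame: the origin (TCP) lies on the centre line of the jaws, within the pads' length; the fingertips stand tips_ahead ahead of it and the grasp point (between the pads) lies 3 mm ahead of it (tips_ahead is the distance from the TCP to the fingertips, in m); z points along the fingers, y is the line along which they close (so a half turn about z gives the same grasp; the last joint's range is limited). The gripper opens to 85 mm and grips with 20 to 120 N. Pads are 22 mm wide; open, the fingers measure 114 mm over their backs; the gripper's body (76 mm by 85 mm) begins 54 mm behind the grasp point. The pads swing forward as they close: fully open they stand 13 mm farther back than shut.
Start: joints at [-82.81, 21.807, 74.336, -0, 83.858, -12.336], TCP at [0.184, -0.518, 0.253] pointing down, gripper open.
Joint ranges: [-178.18, 178.18], [-50.72, 133.34], [12.68, 142.11], [-81.47, 261.47], [9.98, 163.14], [-165.26, 165.26]. Speed limits (degrees/s): [136.94, 136.94, 180, 180, 180, 180].

### API

Orientations are given as a 3x3 rotation matrix whose columns are the frame's x, y, z axes.
In Python, from rig import observe, get_image, close_job, tips_ahead gives the robot as it stands.
- The arm moves only by the shell command python3 -m creep [FORCE], which reads ROWS from standard input. ROWS is a JSON list of rows, 1 to 10 of them, each written [[dx, dy, dz], turn, opening]: dx, dy, dz in fractions of the full range, 1 being 0.8 m, then a turn about the tool's z in shares of pi/2 rad (1.0 is pi/2 rad), then the finger opening in m; each row shifts and turns the commanded pose from where the row before left it, along the tool's axes as they then stand; what a row does not reach is not made up. A row lasts 1/10 s, in which the tool goes at most 0.05 m and 8.59 degrees, less where a joint would pass 70% of its speed; a pose out of reach is approached as far as the arm can. The fingers move at their own pace and stop on an object; FORCE is the grip in N (left out, the last holds). Time passes only in rows, so rows that do not move let the fingers close. It prints the time, the measured TCP pose, the force, the opening and the grip force at its end. Input that does not fit is refused with a message, and nothing moves.
- observe(): the state, without advancing time (a new reading comes with each control period).
- get_image(name): name is "scene" or "top"; returns a dict with "pixels" (420x560x3 uint8, red, green, blue), "depth" (420x560 float32, m along the optical axis (not along the pixel's ray), 0 where there is no reading), "K" (3x3 intrinsics, pixels), "extrinsics" (4x4, takes a point from world to camera coordinates). Camera axes: x right, y down, z forward; pixel columns grow to the right and rows downward; lengths in m; the calibration is good to about 2 mm. A picture is of the moment at which its call begins.
- close_job(): hands the job in; it is judged then, once.
The state is a dict: "time_s": time; "q": joint angles; "qvel": joint speeds; "joint_efforts": joint torques, N m; "position": TCP position; "tool_rot": TCP orientation; "ft_force": force on the tool from outside, world axes, zero at the start; "wrist_torque": the same for the moment, N m; "grip_width": finger opening in m; "gripper_force": force on a finger pad.
Only numpy, scipy, OpenCV 4.12 (cv2) and the standard library are available. Lean on these libraries where they do the work, as an engineer would, in place of code of your own. Each camera call takes 0.05 s, during which the arm holds its last target. There are 200 camera calls.

### The job

Tidy the bench: stand each of the three steel cutting dies on the cork pad whose dark silhouette has its shape and size, covering the silhouette, and lower the tapered cake of wax, narrow end down, into its little metal pot. Let the wax just rest in the taper, upright and released, without forcing it in, and leave the small green dye bottle with the black cap standing.

Things in the scene. Friction and masses are not known exactly. Their poses are not given: they have to be found in the camera images.
- die_large: Bare steel cutting die, standing on the bench like a cookie cutter: a hollow closed wall 4 mm thick and 32 mm high, open at top and bottom, a circle 66 mm across outside. Origin: centre of its underside, z up.
- die_small: Bare steel cutting die, standing on the bench like a cookie cutter: a hollow closed wall 4 mm thick and 32 mm high, open at top and bottom, a circle 42 mm across outside. Origin: centre of its underside, z up.
- die_oblong: Bare steel cutting die, standing on the bench like a cookie cutter: a hollow closed wall 4 mm thick and 32 mm high, open at top and bottom, an oblong 86 mm long and 38 mm wide outside, with half-round ends and two straight sides of 48 mm. Origin: centre of its underside, z up. x runs along its length, y across it; it is the same either way round.
- wax_cake: Solid cake of hard amber-yellow wax, standing on its narrow end, 64 mm tall: round, 30 mm across at the foot, widening evenly to 54 mm at 40 mm height, then a straight-sided band 54 mm across up to the flat top, to grip it by. Origin: centre of its underside, z up.
- pad_large: Round cork pad, 106 mm across and 6 mm thick, fixed to the bench, with a flush dark-brown filled silhouette at its centre: a disc 68 mm across, for the large round die. Origin: centre of the underside, z up.
- pad_small: Round cork pad, 106 mm across and 6 mm thick, fixed to the bench, with a flush dark-brown filled silhouette at its centre: a disc 44 mm across, for the small round die. Origin: centre of the underside, z up.
- pad_oblong: Round cork pad, 106 mm across and 6 mm thick, fixed to the bench, with a flush dark-brown filled silhouette at its centre: an oblong 88 mm by 40 mm with half-round ends, for the oblong die (either way round). Origin: centre of the underside, z up; x runs along the silhouette's length.
- wax_pot: Small open aluminium pot, fixed to the bench, 45 mm tall, outside 30 mm across at the foot and 57 mm at the rim, wall 4 mm; inside it tapers like the wax, from about 49 mm at the mouth; inner floor 6 mm up. Set in gently, the wax rests on the taper with its foot about 14 mm above the pot's foot; pushed hard it wedges. Origin: centre of the pot's underside, z up.
- dye_bottle: Small loose green bottle, 30 mm across and 70 mm tall, with a black cap and a pale label; it only has to be left standing. Origin: centre of its underside, z up.
There are look-alikes about, which are no part of the job. What is shaped like the pad_small but yellow is not meant.

How it is judged:
By the outcome, as a careful person would: the job done as asked, in the order asked, and still so for the second after the job is handed in, with the robot touching nothing.
It also fails if it takes over 109 s, if anything falls off the work surface, if the arm or the gripper's body presses on something with over 40 N, if the wrist force passes 120 N, or if a joint passes its speed limit or range.

## Working session

There is one attempt and no reset: what is moved stays moved. The work goes in short steps, Python scripts to look and compute and a shell command to move; the robot and the scene stay as the last step left them, time stands still between calls to the robot, and variables do not carry over. Pictures are saved under pics/ and viewed, at most 17 in all, crops included, and the job is handed in when it is done.

```bash
mkdir -p pics; ls
cat > h.py <<'E'
import numpy as np, cv2, sys
from rig import observe, get_image, close_job, tips_ahead
def shot(name,fn):
    im=get_image(name); np.savez('pics/'+fn+'.npz',**im)
    cv2.imwrite('pics/'+fn+'.png',cv2.cvtColor(im['pixels'],cv2.COLOR_RGB2BGR)); return im
def load(fn): return dict(np.load('pics/'+fn+'.npz'))
def cloud(im):
    d=im['depth']; v,u=np.mgrid[:420,:560]; K=im['K']; E=im['extrinsics']
    p=np.stack([(u-K[0,2])/K[0,0]*d,(v-K[1,2])/K[1,1]*d,d],-1)
    w=(p-E[:3,3])@E[:3,:3]; w[d==0]=np.nan; return w
def onz(im,u,v,z):
    K=im['K'];E=im['extrinsics'];R=E[:3,:3]
    c=-R.T@E[:3,3]; r=R.T@np.linalg.inv(K)@np.array([u,v,1.]); return c+r*(z-c[2])/r[2]
E
python3 - <<'E'
from h import *
for n in('scene','top'):
    im=shot(n,n+'0'); print(im['K'],im['extrinsics'])
s=observe(); print(s['position'],s['tool_rot'],s['grip_width'],tips_ahead if not callable(tips_ahead) else tips_ahead(), s['time_s'])
E
```

```text
pics
[[392.86969071   0.         281.3152483 ]
 [  0.         392.86969071 210.29025481]
 [  0.           0.           1.        ]] [[-0.41192922  0.91121364  0.00200505  0.18157143]
 [ 0.7578737   0.34382936 -0.55444461 -0.31000457]
 [-0.50590689 -0.22687236 -0.83221821  1.22146407]
 [ 0.          0.          0.          1.        ]]
[[454.97793376   0.         273.23997239]
 [  0.         454.97793376 205.01716673]
 [  0.           0.           1.        ]] [[-0.0059251  -0.99990967 -0.01206433  0.00193333]
 [-0.98673067  0.00780375 -0.16217793  0.4448703 ]
 [ 0.16225743  0.01094332 -0.98668778  1.33175441]
 [ 0.          0.          0.          1.        ]]
[ 0.18380273 -0.51813448  0.25277247] [[ 9.42489491e-01  3.34235745e-01 -1.58117329e-04]
 [ 3.34235663e-01 -9.42488649e-01  1.29154332e-03]
 [ 2.82656156e-04 -1.27011446e-03 -9.99999153e-01]] 0.08528182022779898 0.022 0.1
```

View pics/top0.png

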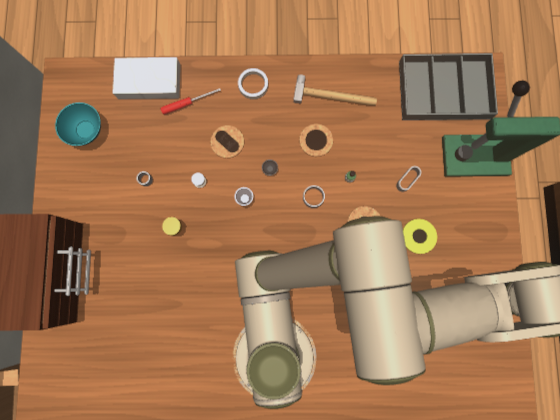

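View pics/scene0.png

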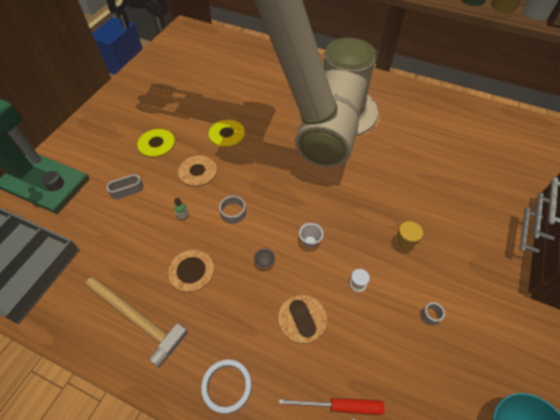

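Run:
```python
from h import *
for n in('top0','scene0'):
    im=load(n); w=cloud(im); rgb=im['pixels'].astype(int)
    m=((w[...,2]>0.012)&(w[...,2]<0.12)&(w[...,0]>0.2)&(w[...,0]<0.75)&(abs(w[...,1])<0.45)).astype(np.uint8)
    k,l,st,c=cv2.connectedComponentsWithStats(m,connectivity=8)
    print(n)
    for i in range(1,k):
        if 15<st[i,4]<2500:
            p=w[l==i]; zt=np.percentile(p[:,2],90); q=p[p[:,2]>zt-0.006][:,:2]
            (cx,cy),(a,b),t=cv2.minAreaRect(q.astype(np.float32)*1000)
            print(c[i].round(),st[i,4],'ztop %.3f'%zt,'c %.1f %.1f size %.1f %.1f ang %.0f'%(cx,cy,a,b,t),rgb[l==i].mean(0).astype(int))
im=load('scene0')
b=cv2.cvtColor(im['pixels'],cv2.COLOR_RGB2BGR)[130:350,80:460]
cv2.imwrite('pics/s0c.png',cv2.resize(b,None,fx=2.1,fy=2.1,interpolation=cv2.INTER_CUBIC))
# brown cork/silhouette
for n in('top0','scene0'):
    im=load(n); w=cloud(im); rgb=im['pixels']
    m=((rgb.max(-1)<75)&(w[...,2]<0.02)&(w[...,2]>-0.01)&(w[...,0]>0.2)&(w[...,0]<0.75)).astype(np.uint8)
    k,l,st,c=cv2.connectedComponentsWithStats(m)
    for i in range(1,k):
        if 60<st[i,4]<1500:
            v,u=np.nonzero(l==i); q=np.array([onz(im,a,b_,0.006)[:2] for a,b_ in zip(u,v)])
            (cx,cy),(a,b_),t=cv2.minAreaRect(q.astype(np.float32)*1000)
            print(n,c[i].round(),st[i,4],'mean',(q.mean(0)*1000).round(1),'rect %.1f %.1f size %.1f %.1f ang %.0f'%(cx,cy,a,b_,t))
```

```text
top0
[409. 115.] 120 ztop 0.051 c 725.7 -424.2 size 47.2 22.2 ang 58 [79 70 62]
[165. 112.] 19 ztop 0.025 c 746.8 340.9 size 5.3 16.0 ang 4 [153  56  45]
[270. 167.] 103 ztop 0.023 c 564.4 9.9 size 46.4 47.9 ang 90 [94 79 69]
[409. 178.] 150 ztop 0.034 c 525.8 -416.1 size 37.4 87.5 ang 49 [157 138 125]
[350. 177.] 102 ztop 0.070 c 532.4 -236.9 size 12.6 13.6 ang 46 [97 98 73]
[144. 178.] 102 ztop 0.034 c 532.4 396.3 size 38.9 38.9 ang 72 [120 111 105]
[198. 179.] 136 ztop 0.044 c 525.9 227.0 size 37.6 36.7 ang 68 [212 211 214]
[314. 196.] 131 ztop 0.034 c 472.4 -123.1 size 63.6 62.8 ang 89 [149 134 124]
[243. 196.] 198 ztop 0.046 c 470.2 88.0 size 51.7 53.5 ang 89 [154 143 141]
[172. 226.] 288 ztop 0.066 c 380.3 298.4 size 51.2 51.9 ang 64 [202 185 102]
scene0
[321. 159.] 467 ztop 0.116 c 292.7 39.5 size 17.9 137.3 ang 7 [70 58 41]
[124. 185.] 428 ztop 0.032 c 526.8 -412.3 size 42.0 85.8 ang 48 [99 89 78]
[232. 208.] 308 ztop 0.032 c 474.0 -120.0 size 64.2 64.5 ang 74 [110  97  86]
[180. 209.] 211 ztop 0.069 c 533.9 -233.8 size 15.5 13.9 ang 31 [92 91 65]
[311. 233.] 352 ztop 0.045 c
[... 706 characters left out ...]
t 600.8 -532.9 size 6.6 122.2 ang 90
scene0 [227. 132.] 83 mean [ 231.4 -272.3] rect 231.6 -272.4 size 33.1 32.5 ang 28
scene0 [156. 142.] 80 mean [ 350.4 -441.3] rect 350.3 -441.3 size 27.6 32.6 ang 24
scene0 [197. 169.] 99 mean [ 390.9 -277.7] rect 390.6 -277.7 size 31.9 33.2 ang 51
scene0 [ 58. 196.] 266 mean [ 619.3 -560.6] rect 642.4 -596.2 size 110.7 227.3 ang 35
scene0 [ 46. 239.] 62 mean [ 731.2 -498.4] rect 735.2 -483.7 size 56.2 28.5 ang 88
scene0 [190. 270.] 493 mean [ 656.7 -134.6] rect 656.0 -134.9 size 58.5 59.2 ang 24
scene0 [543. 299.] 153 mean [393.5 618.6] rect 389.2 613.2 size 80.7 37.5 ang 59
scene0 [303. 319.] 342 mean [656.4 147.7] rect 654.4 146.0 size 79.5 32.6 ang 45
```

View pics/s0c.png

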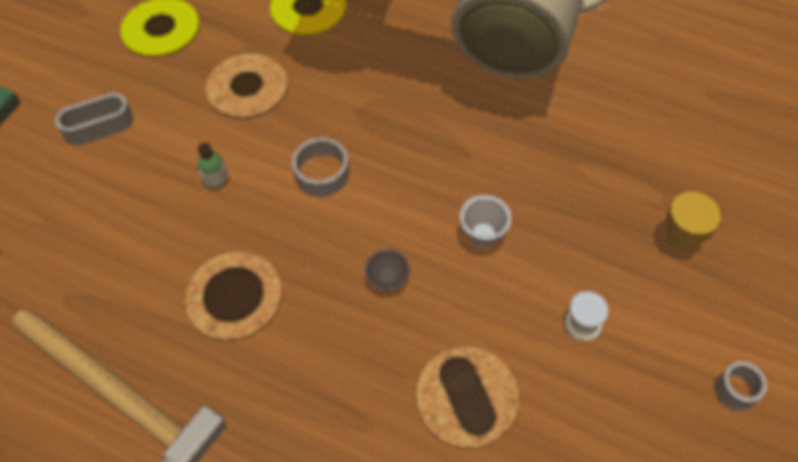

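```bash
cat >> h.py <<'E'
def dark(im,u0,v0,r,show=1):
    # dark silhouette near pixel: subpixel weighted by darkness between cork and silhouette
    g=im['pixels'].astype(float).mean(-1); f=8
    p=g[v0-r:v0+r+1,u0-r:u0+r+1]; lo,hi=np.percentile(p,4),np.median(p)
    P=cv2.resize(p,None,fx=f,fy=f,interpolation=cv2.INTER_CUBIC)
    m=(P<(lo+hi)/2).astype(np.uint8); k,l,st,c=cv2.connectedComponentsWithStats(m)
    i=1+np.argmax(st[1:,4]); v,u=np.nonzero(l==i)
    u=(u+.5)/f-.5+u0-r; v=(v+.5)/f-.5+v0-r
    w=cloud(im)[v0-2:v0+3,u0-2:u0+3,2]
    q=np.array([onz(im,a,b,0.006)[:2] for a,b in zip(u[::7],v[::7])])*1000
    C=np.cov(q.T); e,V=np.linalg.eigh(C)
    print('sil',q.mean(0).round(1),'axes',(4*np.sqrt(e)).round(1),'ang %.1f'%np.degrees(np.arctan2(V[1,1],V[0,1])),'area-d %.1f'%0,'z',np.nanmedian(w).round(4))
    return q.mean(0)
def plan(x,y,z,psi=None):
    s=observe(); R=s['tool_rot']; p=s['position']
    a=np.degrees(np.arctan2(R[1,0],R[0,0])); psi=a if psi is None else psi
    t=-(psi-a); c,s_=np.cos(np.radians(psi)),np.sin(np.radians(psi)); dx,dy=x-p[0],y-p[1]
    print('t %.1f psi %.2f turn %.2f | after turn: dx %.4f dy %.4f dz %.4f'%(s['time_s'],a,t,c*dx+s_*dy,s_*dx-c*dy,p[2]-z), 'pos',p.round(4),'w %.4f'%s['grip_width'],'q6 %.0f'%s['q'][5],'F',np.round(s['ft_force'],1))
E
python3 - <<'E'
from h import *
for n,l in(('top0',((316,139,14),(227,141,14))),('scene0',((190,270,20),(303,319,22),(197,169,14)))):
    im=load(n); print(n)
    for a in l: dark(im,*a)
for n,c in(('top0',(409,178)),('scene0',(124,185))):
    w=cloud(load(n)); p=w[c[1]-22:c[1]+23,c[0]-26:c[0]+27].reshape(-1,3); p=p[(p[:,2]>0.024)&(p[:,2]<.05)]; q=p[:,:2]*1000
    e,V=np.linalg.eigh(np.cov(q.T)); print(n,len(q),q.mean(0),np.degrees(np.arctan2(V[1,1],V[0,1])))
plan(.473,-.122,.018)
E
```

```text
top0
sil [ 657.7 -135.6] axes [65.8 66.2] ang 155.9 area-d 0.0 z 0.0055
sil [655.5 144.7] axes [42.4 92.1] ang 47.2 area-d 0.0 z 0.0067
scene0
sil [ 656.7 -134.3] axes [64.5 65. ] ang 159.9 area-d 0.0 z 0.0069
sil [655.1 146.7] axes [41.7 91.2] ang 46.7 area-d 0.0 z 0.0061
sil [ 391.4 -277.6] axes [41.5 42.1] ang 106.2 area-d 0.0 z 0.0061
top0 112 [ 526.13728633 -417.15589974] 136.61255857091908
scene0 232 [ 527.04398071 -412.32414036] 135.80912376076117
t 0.1 psi 19.53 turn -0.00 | after turn: dx 0.4050 dy -0.2767 dz 0.2348 pos [ 0.1838 -0.5181  0.2528] w 0.0853 q6 -12 F [-0.8  0.5  0.1]
```

The rows are not in the units I measure in: shifts go in shares of 0.8 m and turns go in shares of pi/2 rad. I convert before sending: 0.04 m / 0.8 = 0.05, -0.0277 m / 0.8 = -0.0346.

```bash
echo '[[[0.05,-0.0346,0.0125],0,0.085],[[0.05,-0.0346,0.0125],0,0.085],[[0.05,-0.0346,0.0125],0,0.085],[[0.05,-0.0346,0.0125],0,0.085],[[0.05,-0.0346,0.0125],0,0.085],[[0.05,-0.0346,0.0125],0,0.085],[[0.05,-0.0346,0.0125],0,0.085],[[0.05,-0.0346,0.0125],0,0.085],[[0.05,-0.0346,0.0125],0,0.085],[[0.05,-0.0346,0.0125],0,0.085]]' | python3 -m creep 40
python3 - <<'E'
from h import *
plan(.473,-.122,.018)
for n in('top','scene'): shot(n,n+'1')
E
```

```text
time_s: 1.1
position: [0.469, -0.1217, 0.1528]
tool_rot: [[0.943, 0.334, -0.0], [0.334, -0.943, 0.0], [-0.0, -0.0, -1.0]]
ft_force: [0.9, -0.9, 0.4]
grip_width: 0.0848
gripper_force: 0.0
t 1.1 psi 19.52 turn -0.00 | after turn: dx 0.0037 dy 0.0016 dz 0.1348 pos [ 0.469  -0.1217  0.1528] w 0.0848 q6 42 F [ 0.9 -0.9  0.4]
```

To row units: 0.04 m / 0.8 = 0.05, 0.03 m / 0.8 = 0.0375.

```bash
echo '[[[0.0046,0.0013,0.0375],0,0.085],[[0,0,0.05],0,0.085],[[0,0,0.05],0,0.085],[[0,0,0.0213],0,0.085],[[0,0,0],0,0.085],[[0,0,0],0,0.05],[[0,0,0],0,0.05],[[0,0,0],0,0.05],[[0,0,0],0,0.05],[[0,0,0],0,0.05]]' | python3 -m creep 40
python3 - <<'E'
from h import *
plan(.657,-.135,.1)
im=shot('scene','scene2')
b=cv2.cvtColor(im['pixels'],cv2.COLOR_RGB2BGR)[110:330,110:400]
cv2.imwrite('pics/s2c.png',cv2.resize(b,None,fx=2.5,fy=2.5,interpolation=cv2.INTER_CUBIC))
dark(load('top1'),365,222,14)
E
```

```text
time_s: 2.2
position: [0.4726, -0.1238, 0.0276]
tool_rot: [[0.942, 0.334, 0.002], [0.334, -0.942, -0.001], [0.002, 0.002, -1.0]]
ft_force: [-2.8, -1.5, 8.2]
grip_width: 0.0638
gripper_force: 45.4
t 2.2 psi 19.53 turn -0.00 | after turn: dx 0.1701 dy 0.0722 dz -0.0724 pos [ 0.4726 -0.1238  0.0276] w 0.0638 q6 42 F [-2.8 -1.5  8.2]
sil [ 392.7 -279.1] axes [42.8 44.3] ang 87.7 area-d 0.0 z 0.006
```

View pics/s2c.png

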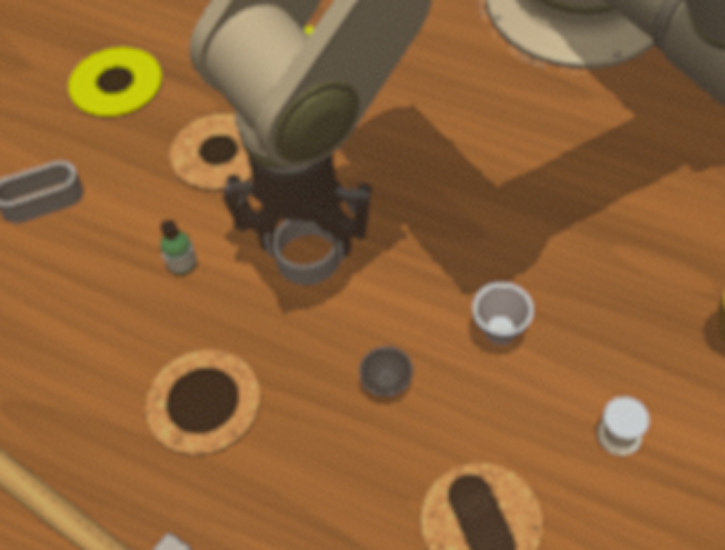

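```bash
cat >> h.py <<'E'
from scipy.optimize import least_squares
def ring(im,x,y,z,D,tol=.006,band=.005,show=True):
    # circle fit to rim points near z; outer dia D, wall 4 -> mid radius
    w=cloud(im).reshape(-1,3); w=w[(abs(w[:,2]-z)<band)&(np.hypot(w[:,0]-x,w[:,1]-y)<D/2+.012)]
    r=D/2-.002; w=w[abs(np.hypot(w[:,0]-x,w[:,1]-y)-r)<.014]
    s=least_squares(lambda p:np.hypot(w[:,0]-p[0],w[:,1]-p[1])-r,[x,y],loss='soft_l1',f_scale=.001)
    ang=np.degrees(np.arctan2(w[:,1]-y,w[:,0]-x)); h=np.histogram(ang,12,(-180,180))[0]
    print('ring',(s.x*1000).round(1),len(w),'rms %.1f'%(np.std(s.fun)*1000),h)
    return s.x
E
python3 - <<'E'
from h import *
for n in('top0','top1','scene0','scene1','scene2'): print(n); ring(load(n),.473,-.122,.032,.066)
for n in('top0','scene0'): print(n); ring(load(n),.5335,.3975,.032,.042)
for n in('top0','scene0'): print(n); ring(load(n),.471,.089,.045,.057)
E
```

```text
top0
ring [ 471.8 -123.5] 90 rms 1.3 [7 8 8 8 7 9 7 7 6 8 7 8]
top1
ring [ 473. -122.] 0 rms nan [0 0 0 0 0 0 0 0 0 0 0 0]
scene0
ring [ 473.8 -120.2] 140 rms 1.4 [12 15 12 10  7 11 14 16 12 13  7 11]
scene1
ring [ 473.8 -120.1] 146 rms 1.4 [13 12 12 12  7 12 15 16 14 11 11 11]
scene2
ring [ 473.9 -120.7] 114 rms 3.4 [ 0  3 13 16 14 12 15 16 14 11  0  0]
top0
ring [532.4 396.2] 49 rms 1.3 [5 4 5 4 3 5 4 4 4 4 4 3]
scene0
ring [534.9 399.1] 134 rms 1.3 [ 9  9  7  9 12 14 12 12 12 12 13 13]
top0
ring [470.   87.2] 76 rms 1.5 [5 6 5 5 8 7 8 6 6 5 8 7]
scene0
ring [472.5  91. ] 129 rms 1.6 [14 15 12  6  8 11 12  8  8 11 10 14]
  ret = _var(a, axis=axis, dtype=dtype, out=out, ddof=ddof,
  arrmean = um.true_divide(arrmean, div, out=arrmean,
  ret = ret.dtype.type(ret / rcount)
```

```bash
cat >> h.py <<'E'
def ring(im,x,y,z,D,band=.004):
    W=cloud(im); r=D/2-.002; d=np.hypot(W[...,0]-x,W[...,1]-y)
    zt=np.nanpercentile(W[...,2][abs(d-r)<.006],92)
    v,u=np.nonzero((abs(W[...,2]-zt)<band)&(abs(d-r)<.009))
    w=np.array([onz(im,a,b,z) for a,b in zip(u,v)])
    s=least_squares(lambda p:np.hypot(w[:,0]-p[0],w[:,1]-p[1])-r,[x,y],loss='soft_l1',f_scale=.001)
    h=np.histogram(np.degrees(np.arctan2(w[:,1]-y,w[:,0]-x)),12,(-180,180))[0]
    print('ring',(s.x*1000).round(1),len(w),'zt %.4f rms %.1f'%(zt,np.std(s.fun)*1000),h)
    return s.x
E
python3 - <<'E'
from h import *
for n in('top0','scene0','scene2'): print(n); ring(load(n),.473,-.122,.032,.066)
for n in('top0','scene0'): print(n); ring(load(n),.5335,.3975,.032,.042)
for n in('top0','scene0'): print(n); ring(load(n),.471,.089,.045,.057)
E
```

```text
top0
ring [ 471.9 -123.8] 77 zt 0.0332 rms 1.2 [7 8 5 7 7 7 5 7 5 5 7 7]
scene0
ring [ 474.4 -119.9] 137 zt 0.0314 rms 1.7 [12 14 11  9  8 12 13 15 14 12  8  9]
scene2
ring [ 244.1 -300.2] 280 zt 0.3026 rms 9.2 [ 11 269   0   0   0   0   0   0   0   0   0   0]
top0
ring [532.5 396.3] 44 zt 0.0327 rms 1.4 [4 4 4 3 3 5 3 4 3 4 4 3]
scene0
ring [535.1 399.2] 121 zt 0.0322 rms 1.5 [ 8  8  8  8 10 12 12 11 11 10 11 12]
top0
ring [470.1  87.3] 55 zt 0.0466 rms 1.1 [4 6 4 5 6 4 5 5 3 2 5 6]
scene0
ring [472.5  90.8] 120 zt 0.0453 rms 1.5 [13 12  8  8  9 10 10  8  9 10 11 12]
```

To row units: 0.0342 m / 0.8 = 0.0428, -0.03 m / 0.8 = -0.0375.

```bash
echo '[[[0,0,-0.025],0,0.05],[[0,0,-0.0375],0,0.05],[[0.0428,0.0183,0],0,0.05],[[0.0428,0.0183,0],0,0.05],[[0.0428,0.0183,0],0,0.05],[[0.0428,0.0183,0],0,0.05],[[0.0428,0.0183,0],0,0.05],[[0,0,0],0,0.05],[[0,0,0],0,0.05]]' | python3 -m creep 40
python3 - <<'E'
from h import *
plan(.658,-.1354,.0345)
for n in('top','scene'):
    im=shot(n,n+'3'); ring(im,.6573,-.1354,.0784,.066)
im=load('scene3'); b=cv2.cvtColor(im['pixels'],cv2.COLOR_RGB2BGR)[170:330,110:310]
cv2.imwrite('pics/s3c.png',cv2.resize(b,None,fx=3,fy=3,interpolation=cv2.INTER_CUBIC))
E
```

```text
time_s: 3.15
position: [0.6575, -0.1347, 0.076]
tool_rot: [[0.942, 0.335, -0.001], [0.335, -0.942, 0.0], [-0.001, -0.001, -1.0]]
ft_force: [-0.2, -0.3, -2.4]
grip_width: 0.0632
gripper_force: 45.5
t 3.1 psi 19.55 turn -0.00 | after turn: dx 0.0002 dy 0.0008 dz 0.0415 pos [ 0.6575 -0.1347  0.076 ] w 0.0632 q6 49 F [-0.2 -0.3 -2.4]
ring [ 771.4 -166.7] 198 zt 0.3538 rms 6.7 [ 0  0  0  0 75 66 57  0  0  0  0  0]
ring [ 508.  -327.5] 488 zt 0.3525 rms 9.0 [  0 471  17   0   0   0   0   0   0   0   0   0]
```

View pics/s3c.png

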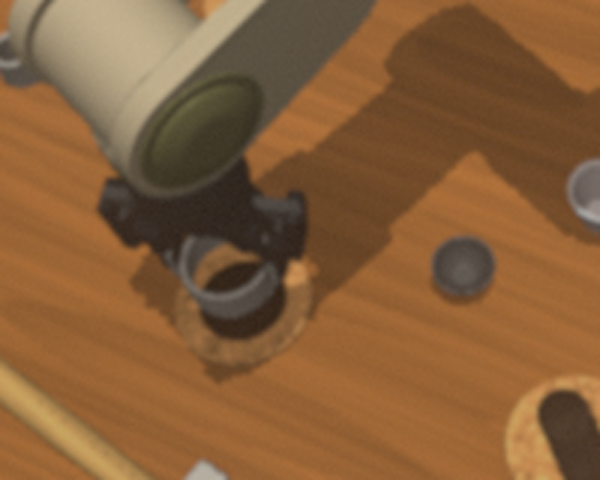

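To row units: 0.022 m / 0.8 = 0.0275, 0.01 m / 0.8 = 0.0125.

```bash
echo '[[[0.0003,0.001,0.0275],0,0.05],[[0,0,0.0125],0,0.05],[[0,0,0.0066],0,0.05],[[0,0,0.0056],0,0.05],[[0,0,0],0,0.05]]' | python3 -m creep 40
echo '[[[0,0,0],0,0.08],[[0,0,0],0,0.085],[[0,0,0],0,0.085],[[0,0,-0.025],0,0.085],[[0,0,-0.05],0,0.085],[[0,0,-0.05],0,0.085],[[-0.05,0.0125,-0.025],0,0.085],[[-0.0563,0.0125,0],0,0.085],[[-0.0563,0.0125,0],0,0.085],[[-0.0563,0.0125,0],0,0.085]]' | python3 -m creep
python3 - <<'E'
from h import *
plan(.5265,-.4145,.026,46)
for n in('top','scene'): im=shot(n,n+'4'); ring(im,.6573,-.1354,.038,.066)
im=load('scene4'); b=cv2.cvtColor(im['pixels'],cv2.COLOR_RGB2BGR)[240:300,155:225]
a=cv2.resize(b,(560,480),interpolation=cv2.INTER_CUBIC)
cv2.imwrite('pics/s4c.png',a)
E
```

```text
time_s: 3.75
position: [0.6579, -0.1356, 0.0344]
tool_rot: [[0.943, 0.334, -0.0], [0.334, -0.943, 0.0], [-0.0, -0.0, -1.0]]
ft_force: [-0.9, -0.1, -1.5]
grip_width: 0.0634
gripper_force: 45.5
time_s: 4.75
position: [0.505, -0.2324, 0.1551]
tool_rot: [[0.942, 0.335, 0.001], [0.335, -0.942, -0.001], [0.001, 0.001, -1.0]]
ft_force: [1.3, -0.8, -0.2]
grip_width: 0.0847
gripper_force: 0.0
t 4.8 psi 19.56 turn -26.44 | after turn: dx -0.1161 dy 0.1419 dz 0.1291 pos [ 0.505  -0.2324  0.1551] w 0.0847 q6 34 F [ 1.3 -0.8 -0.2]
ring [ 657.  -135.8] 68 zt 0.0386 rms 1.3 [4 6 6 6 5 5 6 7 6 5 5 7]
ring [ 659.3 -132.2] 168 zt 0.0378 rms 1.4 [14 14 12 12 12 13 16 20 17 15 13 10]
```

View pics/s4c.png

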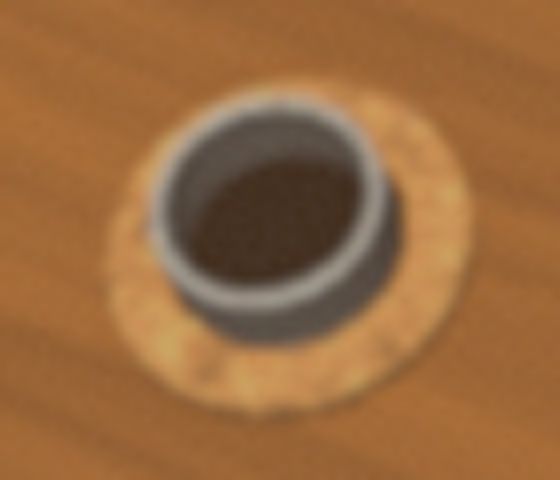

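To row units: 7.92 degrees / 90 = 0.088.

```bash
echo '[[[0,0,0],0.088,0.085],[[0,0,0],0.088,0.085],[[0,0,0],0.088,0.085],[[0,0,0],0.088,0.085],[[0,0,0],0.088,0.085],[[0,0,0],0.088,0.085],[[0,0,0],0.088,0.085],[[0,0,0],0.088,0.085]]' | python3 -m creep
python3 - <<'E'
from h import *
plan(.5255,-.4162,.028,-43.8)
for n in ('top4',): dark(load(n),365,222,14)
W=cloud(load('top4')); W2=W[212:230,355:378]; print(np.nanpercentile(W2[...,2],[5,50,95]))
E
```

```text
time_s: 5.65
position: [0.507, -0.2316, 0.1549]
tool_rot: [[0.718, -0.696, 0.001], [-0.696, -0.718, -0.0], [0.001, -0.0, -1.0]]
ft_force: [-0.2, -0.2, 0.4]
grip_width: 0.0852
gripper_force: 0.0
t 5.7 psi -44.14 turn -0.34 | after turn: dx 0.1411 dy 0.1205 dz 0.1269 pos [ 0.507  -0.2316  0.1549] w 0.0852 q6 97 F [-0.2 -0.2  0.4]
sil [ 393.4 -274.6] axes [42.6 58.3] ang 88.3 area-d 0.0 z 0.0066
[0.00137029 0.00638729 0.51497406]
```

To row units: 0.0353 m / 0.8 = 0.0441, 0.0352 m / 0.8 = 0.044, -0.3 degrees / 90 = -0.0033.

```bash
echo '[[[0.0441,0.0376,0.0063],-0.0033,0.085],[[0.0441,0.0376,0.0125],0,0.085],[[0.0441,0.0376,0.0188],0,0.085],[[0.044,0.0378,0.0188],0,0.085],[[0,0,0.0438],0,0.085],[[0,0,0.0375],0,0.085],[[0,0,0.0206],0,0.085],[[0,0,0],0,0.06]]' | python3 -m creep 40
echo '[[[0,0,0],0,0.03],[[0,0,0],0,0.025],[[0,0,0],0,0.025],[[0,0,0],0,0.025],[[0,0,0],0,0.025]]' | python3 -m creep 40
python3 - <<'E'
from h import *
plan(.6555,.145,.08,47)
E
```

```text
time_s: 6.45
position: [0.5252, -0.4154, 0.0255]
tool_rot: [[0.725, -0.689, -0.003], [-0.689, -0.725, 0.003], [-0.004, -0.0, -1.0]]
ft_force: [-0.7, -0.3, -0.4]
grip_width: 0.0729
gripper_force: 0.0
time_s: 6.95
position: [0.5263, -0.4169, 0.0299]
tool_rot: [[0.725, -0.689, 0.002], [-0.689, -0.725, -0.002], [0.003, 0.0, -1.0]]
ft_force: [0.7, 0.8, 7.0]
grip_width: 0.0373
gripper_force: 40.9
t 7.0 psi -43.53 turn -90.53 | after turn: dx 0.4991 dy -0.2887 dz -0.0501 pos [ 0.5263 -0.4169  0.0299] w 0.0373 q6 85 F [0.7 0.8 7. ]
```

To row units: -0.03 m / 0.8 = -0.0375, -0.02 m / 0.8 = -0.025, -8.2 degrees / 90 = -0.0911.

```bash
echo '[[[0,0,-0.0188],0,0.025],[[0,0,-0.0375],-0.0911,0.025],[[0,0,-0.0375],-0.0911,0.025],[[0,0,-0.0375],-0.0911,0.025],[[0,0,-0.025],-0.0911,0.025],[[0,0,0],-0.0911,0.025],[[0,0,0],-0.0911,0.025],[[0,0,0],-0.0911,0.025],[[0,0,0],-0.0911,0.025],[[0,0,0],-0.0911,0.025]]' | python3 -m creep 40
echo '[[[0,0,0],-0.0911,0.025],[[0,0,0],-0.0911,0.025],[[0,0,0],0,0.025]]' | python3 -m creep
python3 - <<'E'
from h import *
plan(.6555,.145,.12,47)
E
```

```text
time_s: 7.95
position: [0.5254, -0.4162, 0.1539]
tool_rot: [[0.861, 0.509, -0.0], [0.509, -0.861, -0.0], [-0.0, 0.0, -1.0]]
ft_force: [-0.1, 0.4, -2.4]
grip_width: 0.0376
gripper_force: 40.1
time_s: 8.25
position: [0.5254, -0.4162, 0.1538]
tool_rot: [[0.685, 0.728, 0.0], [0.728, -0.685, -0.0], [-0.0, 0.0, -1.0]]
ft_force: [0.2, 0.2, -2.2]
grip_width: 0.0374
gripper_force: 40.2
t 8.2 psi 46.73 turn -0.27 | after turn: dx 0.4992 dy -0.2876 dz 0.0338 pos [ 0.5254 -0.4162  0.1538] w 0.0374 q6 -5 F [ 0.2  0.2 -2.2]
```

To row units: 0.0425 m / 0.8 = 0.0531, 0.03 m / 0.8 = 0.0375, -0.27 degrees / 90 = -0.003.

```bash
echo '[[[0.0375,-0.0216,0],-0.003,0.025],[[0.0531,-0.0306,0],0,0.025],[[0.0531,-0.0306,0],0,0.025],[[0.0531,-0.0306,0],0,0.025],[[0.0531,-0.0306,0],0,0.025],[[0.0531,-0.0306,0],0,0.025],[[0.0531,-0.0306,0],0,0.025],[[0.0531,-0.0306,0],0,0.025],[[0.0531,-0.0306,0],0,0.025],[[0.0531,-0.0306,0.025],0,0.025]]' | python3 -m creep 40
echo '[[[0.0531,-0.0306,0.025],0,0.025],[[0.0531,-0.0306,0.025],0,0.025],[[0,0,0],0,0.025],[[0,0,0],0,0.025]]' | python3 -m creep
python3 - <<'E'
from h import *
plan(.6555,.145,.0363,47)
for n in('top','scene'): shot(n,n+'5')
im=load('scene5'); b=cv2.cvtColor(im['pixels'],cv2.COLOR_RGB2BGR)[220:370,220:390]
cv2.imwrite('pics/s5c.png',cv2.resize(b,None,fx=4,fy=4,interpolation=cv2.INTER_CUBIC))
E
```

```text
time_s: 9.25
position: [0.6343, 0.0468, 0.137]
tool_rot: [[0.686, 0.728, 0.006], [0.728, -0.686, -0.001], [0.003, 0.005, -1.0]]
ft_force: [1.3, -1.2, -2.4]
grip_width: 0.0375
gripper_force: 40.4
time_s: 9.65
position: [0.6538, 0.1358, 0.0962]
tool_rot: [[0.684, 0.73, -0.001], [0.73, -0.684, -0.0], [-0.001, -0.0, -1.0]]
ft_force: [0.1, 0.2, -2.3]
grip_width: 0.0375
gripper_force: 40.5
t 9.7 psi 46.87 turn -0.13 | after turn: dx 0.0079 dy -0.0050 dz 0.0599 pos [0.6538 0.1358 0.0962] w 0.0375 q6 45 F [ 0.1  0.2 -2.3]
```

View pics/s5c.png

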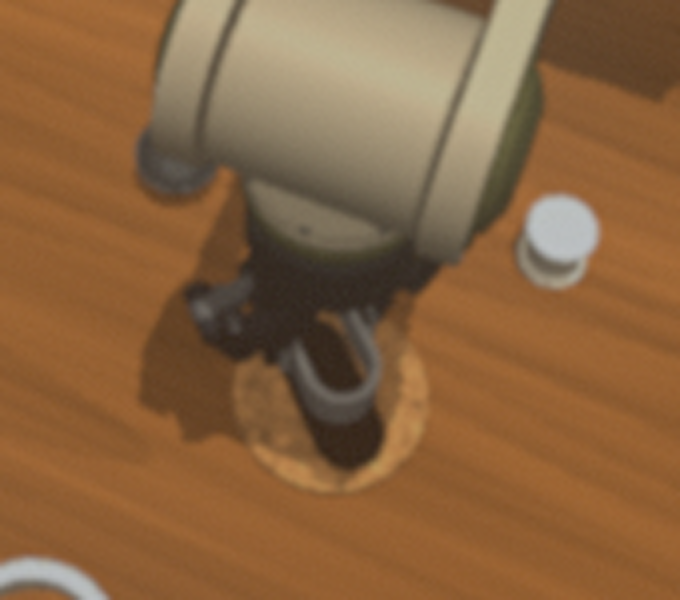

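To row units: 0.02 m / 0.8 = 0.025, 0.0088 m / 0.8 = 0.011, -0.1 degrees / 90 = -0.0011.

```bash
echo '[[[0.011,-0.0061,0.025],-0.0011,0.025],[[0,0,0.025],0,0.025],[[0,0,0.0125],0,0.025],[[0,0,0.0075],0,0.025],[[0,0,0.005],0,0.025],[[0,0,0],0,0.025]]' | python3 -m creep 40
echo '[[[0,0,0],0,0.05],[[0,0,0],0,0.08],[[0,0,0],0,0.08],[[0,0,-0.025],0,0.085],[[0,0,-0.05],0,0.085],[[0,0,-0.0375],0,0.085],[[-0.025,-0.0375,-0.0125],0,0.085],[[-0.025,-0.05,0],0,0.085],[[-0.025,-0.05,0],0,0.085],[[-0.025,-0.05,0],0,0.085]]' | python3 -m creep
python3 - <<'E'
from h import *
plan(.5325,.3963,.035)
for n in('top','scene'): im=shot(n,n+'6'); ring(im,.5335,.3975,.032,.042)
im=load('scene6'); b=cv2.cvtColor(im['pixels'],cv2.COLOR_RGB2BGR)[284:349,268:338]
cv2.imwrite('pics/s6c.png',cv2.resize(b,(560,520),interpolation=cv2.INTER_CUBIC))
E
```

```text
time_s: 10.35
position: [0.6566, 0.1442, 0.0367]
tool_rot: [[0.682, 0.731, 0.0], [0.731, -0.682, 0.0], [0.0, 0.0, -1.0]]
ft_force: [1.1, 0.1, -2.7]
grip_width: 0.0376
gripper_force: 40.5
time_s: 11.35
position: [0.4905, 0.1886, 0.1369]
tool_rot: [[0.682, 0.732, 0.001], [0.732, -0.682, 0.0], [0.001, 0.001, -1.0]]
ft_force: [0.3, 1.4, -1.0]
grip_width: 0.0848
gripper_force: 0.0
t 11.3 psi 47.02 turn -0.00 | after turn: dx 0.1806 dy -0.1109 dz 0.1019 pos [0.4905 0.1886 0.1369] w 0.0848 q6 51 F [ 0.3  1.4 -1. ]
ring [532.4 396.3] 39 zt 0.0330 rms 1.3 [3 2 5 4 2 3 3 3 5 3 3 3]
ring [535.  399.2] 119 zt 0.0320 rms 1.4 [ 8  8  7  8  9 13 13 10 11 12 10 10]
```

View pics/s6c.png

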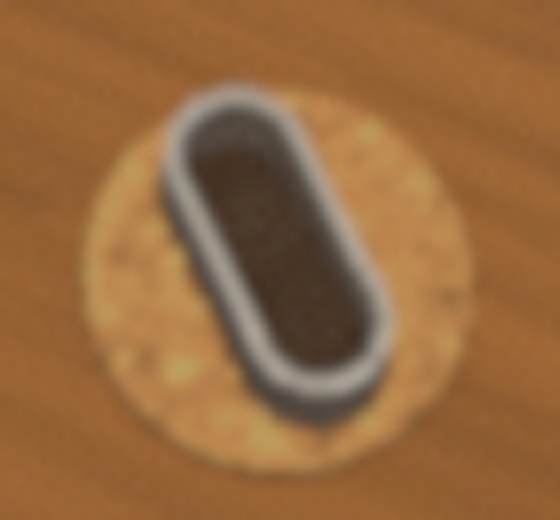

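Run:
```python
from h import *
def obl(im,x,y,a,z,pad):
    W=cloud(im); d=np.hypot(W[...,0]-x,W[...,1]-y)
    zt=z; v,u=np.nonzero((abs(W[...,2]-zt-.0005)<.005)&(d<.055))
    w=np.array([onz(im,p,q,z)[:2] for p,q in zip(u,v)])
    def f(p):
        c,s=np.cos(p[2]),np.sin(p[2]); q=w-p[:2]; X=q@[c,s];Y=q@[-s,c]
        return np.hypot(np.maximum(abs(X)-.024,0),Y)-.017
    s=least_squares(f,[x,y,np.radians(a)],loss='soft_l1',f_scale=.001)
    print((s.x[:2]*1000).round(1),np.degrees(s.x[2]).round(1),len(w),(np.std(s.fun)*1000).round(1))
for n in('top6','scene6'): obl(load(n),.6555,.145,47,.038,1)
for n in('top0','scene0'): obl(load(n),.5255,-.416,-44,.032,1)
for n in('top6','scene6'): ring(load(n),.657,-.135,.038,.066)
dark(load('top6'),365,222,12); im=load('top6')
cv2.imwrite('pics/t6.png',cv2.resize(cv2.cvtColor(im['pixels'],cv2.COLOR_RGB2BGR)[120:260,190:450],None,fx=3,fy=3,interpolation=cv2.INTER_CUBIC))
```

```text
[654.8 143.2] 49.1 88 1.4
[656.8 145.9] 49.5 224 1.5
[ 525.3 -415.8] -41.5 90 1.5
[ 527.1 -412. ] -41.9 169 2.3
ring [ 657.3 -135.7] 69 zt 0.0393 rms 1.2 [7 6 6 8 6 5 5 5 3 7 5 6]
ring [ 659.1 -132.4] 158 zt 0.0381 rms 1.4 [13 11 11 13 13 12 16 17 16 14 10 12]
sil [ 392.7 -279. ] axes [42.7 44.2] ang 90.8 area-d 0.0 z 0.0076
```

View pics/t6.png

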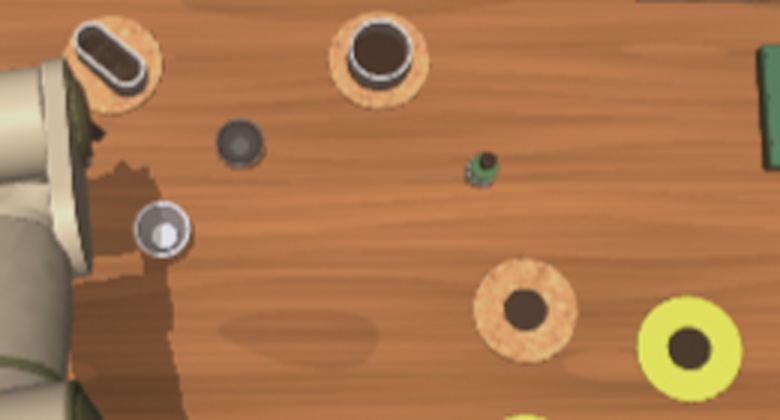

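```bash
cat >> h.py <<'E'
def proj(im,P):
    c=P@im['extrinsics'][:3,:3].T+im['extrinsics'][:3,3]; k=c@im['K'].T; return k[:,:2]/k[:,2:]
def overlay(n,x,y,a,L,r,u0,v0,w,h,f,out):
    im=load(n); b=cv2.resize(cv2.cvtColor(im['pixels'],cv2.COLOR_RGB2BGR)[v0:v0+h,u0:u0+w],None,fx=f,fy=f,interpolation=cv2.INTER_CUBIC)
    t=np.linspace(0,2*np.pi,200); ar=np.radians(a); R=np.array([[np.cos(ar),-np.sin(ar)],[np.sin(ar),np.cos(ar)]])
    def dr(rr,L,z,col):
        p=np.c_[rr*np.cos(t)+np.sign(np.cos(t))*L/2,rr*np.sin(t)]@R.T+[x,y]
        q=(proj(im,np.c_[p,0*t+z])-[u0,v0]+.5)*f-.5
        cv2.polylines(b,[np.round(q*16).astype(np.int32)],True,col,1,cv2.LINE_AA,4)
    dr(.053,0,.006,(255,0,0)); dr(r,L,.006,(0,255,0)); dr(r,L,.038,(0,255,255)); cv2.imwrite(out,b); return b
E
python3 - <<'E'
from h import *
a=overlay('scene6',.6551,.1467,46.9,.048,.019,268,284,70,65,5,'pics/a.png')
b=overlay('top6',.6555,.1447,46.9,.048,.019,207,122,45,40,8,'pics/b.png')
h=max(a.shape[0],b.shape[0]); P=lambda m:cv2.copyMakeBorder(m,0,h-m.shape[0],0,0,0)
cv2.imwrite('pics/ov6.png',np.hstack([P(a),P(b)]))
E
```

```text
(no output)
```

View pics/ov6.png

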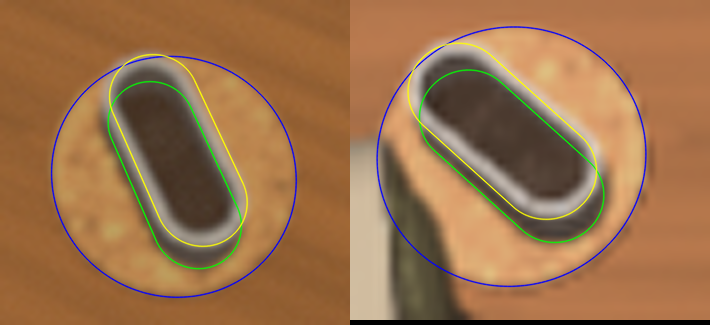

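```bash
python3 - <<'E'
from h import *
plan(.6562,.1440,.0375)
E
echo '[[[0.025,0.05,0],0,0.085],[[0.025,0.05,0],0,0.085],[[0.025,0.05,0],0,0.085],[[0.025,0.0375,0.0125],0,0.085],[[0,0,0.0375],0,0.085],[[0,0,0],0,0.085]]' | python3 -m creep 40
python3 - <<'E'
from h import *
plan(.6562,.1440,.0375)
E
```

```text
t 11.4 psi 47.19 turn -0.00 | after turn: dx 0.0814 dy 0.1550 dz 0.0993 pos [0.4872 0.1896 0.1368] w 0.0850 q6 51 F [ 0.8 -1.   0.2]
time_s: 12.05
position: [0.6556, 0.1439, 0.0924]
tool_rot: [[0.682, 0.731, -0.007], [0.731, -0.682, -0.0], [-0.005, -0.005, -1.0]]
ft_force: [0.5, 0.5, -0.6]
grip_width: 0.085
gripper_force: 0.0
t 12.1 psi 46.99 turn -0.00 | after turn: dx 0.0005 dy 0.0004 dz 0.0549 pos [0.6556 0.1439 0.0924] w 0.0850 q6 45 F [ 0.5  0.5 -0.6]
```

The rows are not in the units I measure in: shifts go in shares of 0.8 m and turns go in shares of pi/2 rad. I convert before sending: 0.03 m / 0.8 = 0.0375, 0.02 m / 0.8 = 0.025, 1 degrees / 90 = 0.0111.

```bash
echo '[[[0,0,0.0375],0,0.08],[[0,0,0.025],0,0.07],[[0,0,0.0056],0,0.05],[[0,0,0],0,0.03],[[0,0,0],0,0.025],[[0,0,0],0,0.025],[[0,0,-0.0063],0,0.025],[[0.0019,-0.001,0],0.0111,0.025],[[0,0,0],0,0.025],[[0,0,0.0056],0,0.025]]' | python3 -m creep 40
echo '[[[0,0,0],0,0.025],[[0,0,0],0,0.05],[[0,0,0],0,0.08],[[0,0,0],0,0.08],[[0,0,-0.025],0,0.085],[[0,0,-0.05],0,0.085],[[0,0,-0.0375],0,0.085],[[-0.025,-0.0375,-0.0125],0,0.085],[[-0.025,-0.05,0],0,0.085],[[-0.025,-0.05,0],0,0.085]]' | python3 -m creep
python3 - <<'E'
from h import *
plan(.5325,.3963,.036)
for n in('top','scene'): im=shot(n,n+'7')
a=overlay('scene7',.6551,.1467,46.9,.048,.019,268,284,70,65,5,'pics/a.png')
b=overlay('top7',.6555,.1447,46.9,.048,.019,207,122,45,40,8,'pics/b.png')
h=max(a.shape[0],b.shape[0]); P=lambda m:cv2.copyMakeBorder(m,0,h-m.shape[0],0,0,0)
cv2.imwrite('pics/ov7.png',np.hstack([P(a),P(b)]))
E
```

```text
time_s: 13.05
position: [0.6573, 0.1464, 0.0432]
tool_rot: [[0.694, 0.72, 0.002], [0.72, -0.694, 0.0], [0.001, 0.001, -1.0]]
ft_force: [-12.7, -0.7, 52.2]
grip_width: 0.037
gripper_force: 45.9
time_s: 14.05
position: [0.5347, 0.1795, 0.1425]
tool_rot: [[0.695, 0.719, 0.001], [0.719, -0.695, 0.0], [0.001, 0.0, -1.0]]
ft_force: [0.0, 1.2, 0.9]
grip_width: 0.0849
gripper_force: 0.0
t 14.1 psi 45.99 turn -0.00 | after turn: dx 0.1544 dy -0.1522 dz 0.1065 pos [0.5347 0.1795 0.1425] w 0.0849 q6 51 F [0.  1.2 0.9]
```

View pics/ov7.png

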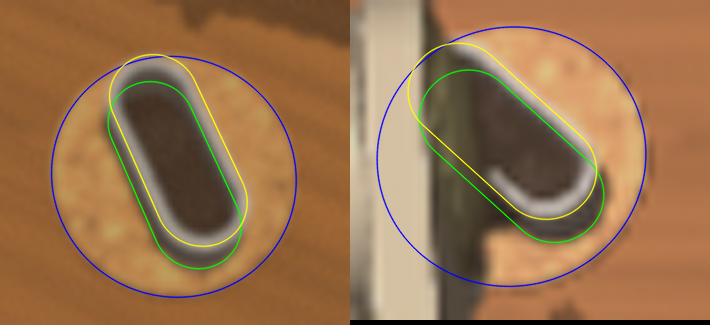

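To row units: 0.0309 m / 0.8 = 0.0386, 0.0308 m / 0.8 = 0.0385.

```bash
echo '[[[0.0386,-0.038,0.0125],0,0.07],[[0.0386,-0.038,0.0125],0,0.065],[[0.0386,-0.038,0.0125],0,0.065],[[0.0386,-0.038,0.0125],0,0.065],[[0.0385,-0.0383,0.0125],0,0.065],[[0,0,0],0,0.065]]' | python3 -m creep 40
python3 - <<'E'
from h import *
plan(.5325,.3963,.036)
E
```

```text
time_s: 14.75
position: [0.5325, 0.4005, 0.0902]
tool_rot: [[0.691, 0.723, -0.002], [0.723, -0.691, 0.0], [-0.001, -0.001, -1.0]]
ft_force: [-1.1, -0.9, -0.0]
grip_width: 0.0647
gripper_force: 0.0
t 14.8 psi 46.30 turn -0.00 | after turn: dx -0.0031 dy 0.0029 dz 0.0542 pos [0.5325 0.4005 0.0902] w 0.0647 q6 70 F [-1.1 -0.9 -0. ]
```

To row units: 0.02 m / 0.8 = 0.025, 0.0142 m / 0.8 = 0.0178.

```bash
echo '[[[-0.0039,0.0036,0.025],0,0.065],[[0,0,0.025],0,0.065],[[0,0,0.0178],0,0.065],[[0,0,0],0,0.065],[[0,0,0],0,0.05],[[0,0,0],0,0.03],[[0,0,0],0,0.03],[[0,0,0],0,0.03]]' | python3 -m creep 40
python3 - <<'E'
from h import *
plan(.392,-.2785,.15)
E
```

```text
time_s: 15.55
position: [0.5343, 0.3922, 0.0397]
tool_rot: [[0.694, 0.72, 0.002], [0.72, -0.694, 0.001], [0.002, 0.001, -1.0]]
ft_force: [-0.1, -1.5, 6.4]
grip_width: 0.0403
gripper_force: 40.8
t 15.6 psi 46.03 turn -0.00 | after turn: dx -0.5815 dy 0.3632 dz -0.1103 pos [0.5343 0.3922 0.0397] w 0.0403 q6 70 F [-0.1 -1.5  6.4]
```

To row units: -0.04 m / 0.8 = -0.05, -0.02 m / 0.8 = -0.025.

```bash
echo '[[[0,0,-0.025],0,0.03],[[0,0,-0.05],0,0.03],[[0,0,-0.05],0,0.03],[[-0.0375,0.0234,0],0,0.03],[[-0.05,0.0313,0],0,0.03],[[-0.05,0.0313,0],0,0.03],[[-0.05,0.0313,0],0,0.03],[[-0.05,0.0313,0],0,0.03],[[-0.05,0.0313,0],0,0.03],[[-0.05,0.0313,0],0,0.03]]' | python3 -m creep 40
echo '[[[-0.05,0.0313,0],0,0.03],[[-0.05,0.0313,0],0,0.03],[[-0.05,0.0313,0],0,0.03],[[-0.05,0.0313,0],0,0.03],[[-0.05,0.0313,0],0,0.03],[[-0.05,0.0313,0],0,0.03],[[-0.05,0.0313,0],0,0.03],[[-0.0375,0.0234,0],0,0.03],[[0,0,0],0,0.03],[[0,0,0],0,0.03]]' | python3 -m creep
echo '[[[0,0,0],0,0.03],[[0,0,0],0,0.03]]' | python3 -m creep
python3 - <<'E'
from h import *
plan(.3925,-.2788,.0460)
for n in('top','scene'): shot(n,n+'8')
E
```

```text
time_s: 16.55
position: [0.4669, 0.0789, 0.1385]
tool_rot: [[0.694, 0.72, 0.001], [0.72, -0.694, -0.0], [0.0, 0.001, -1.0]]
ft_force: [0.3, -0.7, -0.9]
grip_width: 0.0404
gripper_force: 41.0
time_s: 17.55
position: [0.3915, -0.2773, 0.1381]
tool_rot: [[0.695, 0.719, -0.0], [0.719, -0.695, 0.0], [0.0, -0.0, -1.0]]
ft_force: [-0.2, 0.6, -1.1]
grip_width: 0.0403
gripper_force: 41.0
time_s: 17.75
position: [0.3921, -0.276, 0.1383]
tool_rot: [[0.693, 0.721, -0.0], [0.721, -0.693, 0.0], [0.0, -0.0, -1.0]]
ft_force: [-0.8, -0.1, -0.8]
grip_width: 0.0407
gripper_force: 41.0
t 17.8 psi 46.12 turn -0.00 | after turn: dx -0.0017 dy 0.0023 dz 0.0923 pos [ 0.3921 -0.276   0.1383] w 0.0407 q6 -5 F [-0.8 -0.1 -0.8]
```

To row units: 0.03 m / 0.8 = 0.0375, -0.0034 m / 0.8 = -0.0043.

```bash
echo '[[[-0.0043,0.0029,0.0375],0,0.03],[[0,0,0.0375],0,0.03],[[0,0,0.025],0,0.03],[[0,0,0.0063],0,0.03],[[0,0,0],0,0.03],[[0,0,0],0,0.03]]' | python3 -m creep 40
python3 - <<'E'
from h import *
a=[]
plan(.3925,-.2788,.0460)
im=shot('scene','scene9'); b=cv2.cvtColor(im['pixels'],cv2.COLOR_RGB2BGR)[140:200,160:235]
cv2.imwrite('pics/s9c.png',cv2.resize(b,None,fx=8,fy=8,interpolation=cv2.INTER_CUBIC))
E
```

```text
time_s: 18.45
position: [0.3916, -0.2814, 0.0541]
tool_rot: [[0.694, 0.72, 0.001], [0.72, -0.694, -0.001], [-0.0, 0.002, -1.0]]
ft_force: [-0.5, 0.4, -1.4]
grip_width: 0.0404
gripper_force: 40.9
t 18.4 psi 46.06 turn -0.00 | after turn: dx 0.0025 dy -0.0011 dz 0.0081 pos [ 0.3916 -0.2814  0.0541] w 0.0404 q6 -6 F [-0.5  0.4 -1.4]
```

View pics/s9c.png

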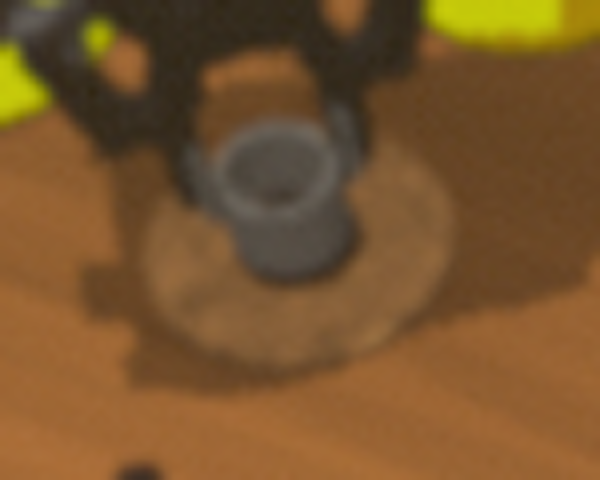

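To row units: 0.004 m / 0.8 = 0.005, -0.0008 m / 0.8 = -0.001.

```bash
echo '[[[0.001,-0.001,0.005],0,0.03],[[0,0,0.0045],0,0.03],[[0,0,0],0,0.03]]' | python3 -m creep 40
echo '[[[0,0,0],0,0.05],[[0,0,0],0,0.07],[[0,0,0],0,0.07],[[0,0,-0.025],0,0.085],[[0,0,-0.05],0,0.085],[[0,0,-0.05],0,0.085],[[0.0375,-0.025,0],0,0.085],[[0.05,-0.0313,0],0,0.085],[[0.05,-0.0313,0],0,0.085],[[0.05,-0.0313,0],0,0.085]]' | python3 -m creep
echo '[[[0.05,-0.0313,0],0,0.085],[[0.05,-0.0313,0],0,0.085],[[0.05,-0.0313,0],0,0.085],[[0.025,-0.0125,0],0,0.085],[[0,0,0],0,0.085]]' | python3 -m creep
python3 - <<'E'
from h import *
plan(.3805,.2985,.06)
for n,z in(('top',.0),('scene',0)):
    im=shot(n,n+'10'); ring(im,.3925,-.2788,.038,.042)
a=overlay('scene10',.3914,-.2776,0,0,.021,170,145,58,48,6,'pics/a.png')
b=overlay('top10',.3927,-.2791,0,0,.021,343,200,48,42,7,'pics/b.png')
h=max(a.shape[0],b.shape[0]); P=lambda m:cv2.copyMakeBorder(m,0,h-m.shape[0],0,0,0)
cv2.imwrite('pics/ov10.png',np.hstack([P(a),P(b)]))
E
```

```text
time_s: 18.8
position: [0.3912, -0.2801, 0.0457]
tool_rot: [[0.694, 0.72, 0.0], [0.72, -0.694, -0.0], [0.0, 0.001, -1.0]]
ft_force: [0.3, -0.3, -0.9]
grip_width: 0.0407
gripper_force: 41.1
time_s: 19.8
position: [0.4269, -0.1045, 0.1458]
tool_rot: [[0.695, 0.719, 0.0], [0.719, -0.695, -0.0], [0.0, 0.0, -1.0]]
ft_force: [0.8, -0.0, -0.3]
grip_width: 0.085
gripper_force: 0.0
time_s: 20.3
position: [0.4631, 0.0561, 0.1456]
tool_rot: [[0.691, 0.722, 0.0], [0.722, -0.691, 0.0], [0.0, 0.0, -1.0]]
ft_force: [0.1, -0.1, -0.5]
grip_width: 0.0849
gripper_force: 0.0
t 20.3 psi 46.26 turn -0.00 | after turn: dx 0.1180 dy -0.2273 dz 0.0856 pos [0.4631 0.0561 0.1456] w 0.0849 q6 36 F [ 0.1 -0.1 -0.5]
ring [ 392.6 -277.4] 48 zt 0.0388 rms 1.4 [4 5 4 5 5 5 4 3 3 3 5 2]
ring [ 395.2 -273.8] 70 zt 0.0380 rms 2.0 [ 3  6  3  5  5  5  8 11 10  3  5  6]
```

View pics/ov10.png

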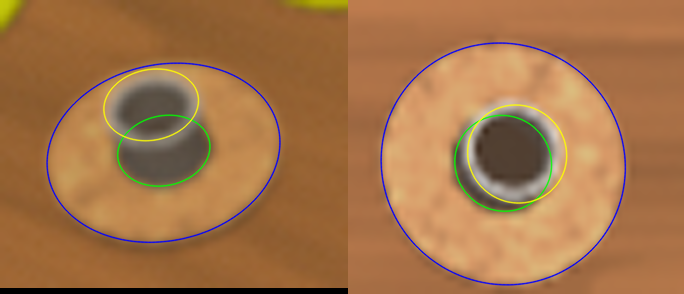

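To row units: 7.7 degrees / 90 = 0.0856.

```bash
echo '[[[0,0,0],0.0856,0.085],[[0,0,0],0.0856,0.085],[[0,0,0],0.0856,0.085],[[0,0,0],0.0856,0.085],[[0,0,0],0.0856,0.085],[[0,0,0],0.0856,0.07],[[0,0,0],0,0.065]]' | python3 -m creep 20
python3 - <<'E'
from h import *
plan(.392,-.279,.05)
E
```

```text
time_s: 21.1
position: [0.4627, 0.0526, 0.1456]
tool_rot: [[1.0, -0.006, -0.0], [-0.006, -1.0, -0.0], [-0.0, 0.0, -1.0]]
ft_force: [-0.5, 0.3, 0.1]
grip_width: 0.0653
gripper_force: 0.0
t 21.1 psi -0.33 turn -0.00 | after turn: dx -0.0688 dy 0.3320 dz 0.0956 pos [0.4627 0.0526 0.1456] w 0.0653 q6 82 F [-0.5  0.3  0.1]
```

To row units: 0.05 m / 0.8 = 0.0625, 0.048 m / 0.8 = 0.06.

```bash
echo '[[[-0.011,0.0525,0],0,0.065],[[-0.0125,0.06,0],0,0.065],[[-0.0125,0.06,0],0,0.065],[[-0.0125,0.06,0],0,0.065],[[-0.0125,0.06,0],0,0.065],[[-0.0125,0.06,0],0,0.065],[[-0.0125,0.0625,0.025],0,0.065],[[0,0,0.0375],0,0.065],[[0,0,0],0,0.065],[[0,0,0],0,0.065]]' | python3 -m creep 20
for i in 1 2 3; do echo '[[[0,0,0],0,0.065],[[0,0,0],0,0.065]]' | python3 -m creep | grep posi; done
python3 - <<'E'
from h import *
plan(.392,-.279,.05)
E
```

```text
time_s: 22.1
position: [0.3937, -0.2736, 0.0977]
tool_rot: [[1.0, -0.001, -0.001], [-0.001, -1.0, 0.001], [-0.001, -0.001, -1.0]]
ft_force: [0.6, -1.4, 1.1]
grip_width: 0.0652
gripper_force: 0.0
position: [0.3945, -0.2735, 0.0986]
position: [0.3943, -0.2736, 0.0978]
position: [0.394, -0.2737, 0.0974]
t 22.7 psi -0.15 turn -0.00 | after turn: dx -0.0020 dy 0.0053 dz 0.0474 pos [ 0.394  -0.2737  0.0974] w 0.0650 q6 41 F [-0.2  0.  -0.6]
```

To row units: 0.02 m / 0.8 = 0.025, 0.0053 m / 0.8 = 0.0066.

```bash
echo '[[[-0.0025,0.0066,0.025],0,0.065],[[0,0,0.025],0,0.065],[[0,0,0.0093],0,0.065],[[0,0,0],0,0.06],[[0,0,0],0,0.05],[[0,0,0],0,0.045],[[0,0,0],0,0.03],[[0,0,0],0,0.03]]' | python3 -m creep 20
echo '[[[0,0,0],0,0.03],[[0,0,0],0,0.05],[[0,0,0],0,0.07],[[0,0,0],0,0.07],[[0,0,-0.025],0,0.085],[[0,0,-0.05],0,0.085],[[0,0,-0.05],0,0.085],[[0.0125,-0.06,0],0,0.085],[[0.0125,-0.06,0],0,0.085],[[0.0125,-0.06,0],0,0.085]]' | python3 -m creep 20
echo '[[[0.0125,-0.06,0],0,0.085],[[0.0125,-0.06,0],0,0.085],[[0.0125,-0.06,0],0,0.085],[[0.0125,-0.06,0],0,0.085],[[0,-0.05,0],0,0.085],[[0,-0.05,0],0,0.085],[[0,-0.05,0],0,0.085],[[0,0,0],0,0.085],[[0,0,0],0,0.085]]' | python3 -m creep
python3 - <<'E'
from h import *
plan(.3805,.2985,.06)
for n in('top','scene'):
    im=shot(n,n+'11'); ring(im,.3925,-.2788,.038,.042); ring(im,.6575,-.1355,.038,.066)
    W=cloud(im); m=(W[...,2]>.058)&(W[...,2]<.07)&(np.hypot(W[...,0]-.381,W[...,1]-.3)<.04)
    v,u=np.nonzero(m); q=np.array([onz(im,a,b,.064)[:2] for a,b in zip(u,v)]) if m.any() else np.zeros((1,2)); (c,r)=cv2.minEnclosingCircle((q*1000).astype(np.float32)); print('wax',c,r,m.sum())
E
```

```text
time_s: 23.5
position: [0.3922, -0.2791, 0.0509]
tool_rot: [[1.0, -0.003, 0.001], [-0.003, -1.0, -0.001], [0.001, 0.001, -1.0]]
ft_force: [-1.7, 2.5, 5.5]
grip_width: 0.041
gripper_force: 19.5
time_s: 24.5
position: [0.4224, -0.1337, 0.1502]
tool_rot: [[1.0, -0.004, 0.001], [-0.004, -1.0, -0.0], [0.001, 0.0, -1.0]]
ft_force: [1.0, 0.3, -0.2]
grip_width: 0.0849
gripper_force: 0.0
time_s: 25.4
position: [0.4631, 0.1772, 0.1498]
tool_rot: [[1.0, -0.001, -0.0], [-0.001, -1.0, -0.0], [-0.0, 0.0, -1.0]]
ft_force: [0.4, -0.5, -0.7]
grip_width: 0.0848
gripper_force: 0.0
t 25.4 psi -0.06 turn -0.00 | after turn: dx -0.0827 dy -0.1212 dz 0.0898 pos [0.4631 0.1772 0.1498] w 0.0848 q6 97 F [ 0.4 -0.5 -0.7]
ring [ 392.9 -279.3] 46 zt 0.0397 rms 1.2 [4 3 4 3 3 4 3 5 4 5 3 5]
ring [ 656.9 -135.6] 73 zt 0.0388 rms 1.4 [7 5 7 9 5 6 5 7 6 6 6 4]
wax (376.1164855957031, 319.049072265625) 13.702652931213379 22
ring [ 395.1 -275.3] 70 zt 0.0381 rms 1.8 [ 6  7  5  4  5  4  6  7 10  6  4  6]
ring [ 659.3 -132.2] 170 zt 0.0379 rms 1.5 [16 12 14 13 12 12 17 18 18 14 13 11]
wax (383.40240478515625, 300.98187255859375) 28.426036834716797 385
```

Run:
```python
from h import *
for n in('top0','top1','scene11'):
    im=load(n); W=cloud(im); m=(W[...,2]>.056)&(W[...,2]<.075)&(np.hypot(W[...,0]-.381,W[...,1]-.3)<.04)
    v,u=np.nonzero(m); q=np.array([onz(im,a,b,.064)[:2] for a,b in zip(u,v)])*1000; print(n,q.mean(0),cv2.minEnclosingCircle(q.astype(np.float32)),len(q))
for n in('top0','top1','top10'): ring(load(n),.4705,.088,.045,.057)
plan(.3805,.2985,.06)
```

```text
top0 [379.9101863  297.52987739] ((379.7516784667969, 297.8324279785156), 27.25080680847168) 264
top1 [391.9168477  319.98541465] ((390.86492919921875, 319.5256652832031), 11.7026948928833) 7
scene11 [384.48032811 301.48286229] ((384.6766357421875, 301.3057861328125), 29.68896484375) 394
ring [470.1  87.2] 57 zt 0.0466 rms 1.2 [4 6 4 4 7 4 5 6 3 3 5 6]
ring [470.   87.4] 56 zt 0.0461 rms 1.3 [3 5 6 5 5 5 6 5 5 3 3 5]
ring [532.6 176.8] 54 zt 0.4386 rms 6.1 [ 0  0  0  0  0  0  0 54  0  0  0  0]
t 25.5 psi -0.21 turn -0.00 | after turn: dx -0.0833 dy -0.1223 dz 0.0899 pos [0.4633 0.1759 0.1499] w 0.0853 q6 97 F [ 0.  -0.2  0.3]
```

To row units: -0.0399 m / 0.8 = -0.0499, -0.03 m / 0.8 = -0.0375.

```bash
echo '[[[-0.025,-0.0375,0],0,0.085],[[-0.0346,-0.0499,0],0,0.085],[[-0.025,-0.0375,0],0,0.085],[[-0.0195,-0.0269,0],0,0.075],[[0,0,0],0,0.075],[[0,0,0],0,0.075],[[0,0,0],0,0.075]]' | python3 -m creep 30
python3 - <<'E'
from h import *
plan(.380,.2977,.072)
E
```

```text
time_s: 26.2
position: [0.3812, 0.2973, 0.15]
tool_rot: [[1.0, -0.005, 0.0], [-0.005, -1.0, -0.0], [0.0, 0.0, -1.0]]
ft_force: [0.2, -0.6, -0.3]
grip_width: 0.0748
gripper_force: 0.0
t 26.2 psi -0.28 turn -0.00 | after turn: dx -0.0012 dy -0.0004 dz 0.0780 pos [0.3812 0.2973 0.15  ] w 0.0748 q6 114 F [ 0.2 -0.6 -0.3]
```

To row units: 0.03 m / 0.8 = 0.0375, 0.018 m / 0.8 = 0.0225.

```bash
echo '[[[-0.0015,-0.0005,0.0375],0,0.075],[[0,0,0.0375],0,0.075],[[0,0,0.0225],0,0.075],[[0,0,0],0,0.07],[[0,0,0],0,0.06],[[0,0,0],0,0.045],[[0,0,0],0,0.045],[[0,0,0],0,0.045]]' | python3 -m creep 30
echo '[[[0,0,0],0,0.045],[[0,0,0],0,0.045]]' | python3 -m creep
python3 - <<'E'
from h import *
plan(.4701,.0873,.2)
im=shot('scene','scene12'); b=cv2.cvtColor(im['pixels'],cv2.COLOR_RGB2BGR)[160:280,300:460]
cv2.imwrite('pics/s12c.png',cv2.resize(b,None,fx=4,fy=4,interpolation=cv2.INTER_CUBIC))
E
```

```text
time_s: 27.0
position: [0.3798, 0.2988, 0.0731]
tool_rot: [[1.0, -0.003, 0.003], [-0.003, -1.0, 0.0], [0.003, -0.0, -1.0]]
ft_force: [-0.0, -3.2, 7.5]
grip_width: 0.0521
gripper_force: 31.6
time_s: 27.2
position: [0.3799, 0.2988, 0.0731]
tool_rot: [[1.0, -0.002, 0.003], [-0.002, -1.0, 0.0], [0.003, -0.0, -1.0]]
ft_force: [0.6, -2.3, 7.0]
grip_width: 0.0525
gripper_force: 31.6
t 27.2 psi -0.14 turn -0.00 | after turn: dx 0.0908 dy 0.2112 dz -0.1269 pos [0.3799 0.2988 0.0731] w 0.0525 q6 114 F [ 0.6 -2.3  7. ]
```

View pics/s12c.png

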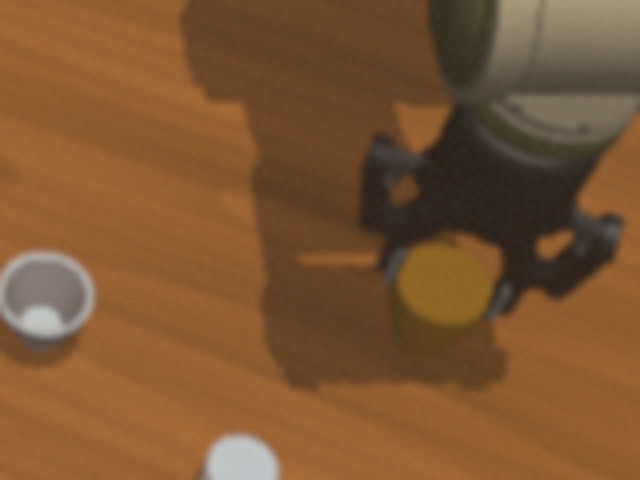

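To row units: 0.043 m / 0.8 = 0.0538, 0.0422 m / 0.8 = 0.0528.

```bash
echo '[[[0,0,-0.025],0,0.045],[[0,0,-0.0375],0,0.045],[[0,0,-0.0313],0,0.045],[[0.021,0.05,0],0,0.045],[[0.0231,0.0538,0],0,0.045],[[0.0231,0.0538,0],0,0.045],[[0.0231,0.0538,0],0,0.045],[[0.0231,0.0528,0],0,0.045],[[0,0,0],0,0.045],[[0,0,0],0,0.045]]' | python3 -m creep 30
echo '[[[0,0,0],0,0.045],[[0,0,0],0,0.045],[[0,0,0],0,0.045]]' | python3 -m creep
python3 - <<'E'
from h import *
plan(.4701,.0873,.0871)
im=shot('scene','scene13'); b=cv2.cvtColor(im['pixels'],cv2.COLOR_RGB2BGR)[150:270,240:400]
cv2.imwrite('pics/s13c.png',cv2.resize(b,None,fx=4,fy=4,interpolation=cv2.INTER_CUBIC))
E
```

```text
time_s: 28.25
position: [0.4694, 0.0866, 0.1471]
tool_rot: [[1.0, -0.005, 0.0], [-0.005, -1.0, 0.0], [0.0, -0.0, -1.0]]
ft_force: [-1.2, 0.8, -1.4]
grip_width: 0.052
gripper_force: 32.5
time_s: 28.55
position: [0.469, 0.0882, 0.1471]
tool_rot: [[1.0, -0.001, 0.0], [-0.001, -1.0, 0.0], [0.0, -0.0, -1.0]]
ft_force: [0.5, -0.4, -1.4]
grip_width: 0.0521
gripper_force: 32.5
t 28.6 psi -0.07 turn -0.00 | after turn: dx 0.0011 dy 0.0009 dz 0.0600 pos [0.469  0.0882 0.1471] w 0.0521 q6 86 F [ 0.5 -0.4 -1.4]
```

View pics/s13c.png

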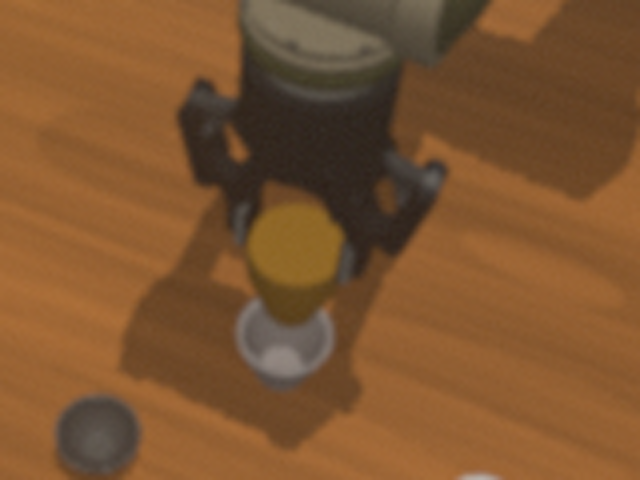

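To row units: 0.02 m / 0.8 = 0.025, 0.001 m / 0.8 = 0.0013.

```bash
echo '[[[0.0013,0.0009,0.025],0,0.045],[[0,0,0.025],0,0.045],[[0,0,0.0125],0,0.045],[[0,0,0.0063],0,0.045],[[0,0,0],0,0.045],[[0,0,0],0,0.045]]' | python3 -m creep 30
echo '[[[0,0,0.0025],0,0.045],[[0,0,0.0013],0,0.045],[[0,0,0],0,0.045]]' | python3 -m creep
echo '[[[0,0,0.0013],0,0.045],[[0,0,0],0,0.045],[[0,0,0],0,0.045]]' | python3 -m creep
```

```text
time_s: 29.2
position: [0.4707, 0.0867, 0.0925]
tool_rot: [[1.0, -0.003, 0.001], [-0.003, -1.0, -0.0], [0.001, 0.0, -1.0]]
ft_force: [-0.4, -0.6, -1.2]
grip_width: 0.052
gripper_force: 32.5
time_s: 29.5
position: [0.4704, 0.0869, 0.0893]
tool_rot: [[1.0, -0.003, 0.001], [-0.003, -1.0, 0.001], [0.001, -0.001, -1.0]]
ft_force: [-0.5, 3.2, 2.1]
grip_width: 0.052
gripper_force: 32.8
time_s: 29.8
position: [0.4705, 0.0871, 0.0884]
tool_rot: [[1.0, -0.003, 0.001], [-0.003, -1.0, 0.001], [0.001, -0.001, -1.0]]
ft_force: [-1.9, 5.9, 5.8]
grip_width: 0.052
gripper_force: 33.2
```

To row units: -0.0007 m / 0.8 = -0.0009, -0.0003 m / 0.8 = -0.0004.

```bash
echo '[[[-0.0004,-0.0009,0],0,0.045],[[0,0,0],0,0.045],[[0,0,0],0,0.045]]' | python3 -m creep 30
echo '[[[0,0,0.0009],0,0.045],[[0,0,0],0,0.045],[[0,0,0],0,0.045]]' | python3 -m creep
```

```text
time_s: 30.1
position: [0.4702, 0.0874, 0.0881]
tool_rot: [[1.0, -0.003, 0.001], [-0.003, -1.0, 0.0], [0.001, -0.0, -1.0]]
ft_force: [0.4, 2.7, 2.7]
grip_width: 0.0523
gripper_force: 32.9
time_s: 30.4
position: [0.4703, 0.0874, 0.0876]
tool_rot: [[1.0, -0.003, 0.001], [-0.003, -1.0, 0.0], [0.001, -0.0, -1.0]]
ft_force: [-0.4, 3.6, 7.1]
grip_width: 0.0517
gripper_force: 33.3
```

To row units: -0.0005 m / 0.8 = -0.0006.

```bash
echo '[[[0,-0.0006,0],0,0.045],[[0,0,-0.0006],0,0.045],[[0,0,0],0,0.056],[[0,0,0],0,0.06],[[0,0,0],0,0.07],[[0,0,0],0,0.08],[[0,0,0],0,0.08],[[0,0,0],0,0.085]]' | python3 -m creep 20
echo '[[[0,0,-0.0125],0,0.085],[[0,0,-0.0375],0,0.085],[[0,0,-0.05],0,0.085],[[0,0,-0.05],0,0.085],[[-0.05,-0.025,0],0,0.085],[[-0.05,-0.0375,0],0,0.085],[[-0.0375,-0.0375,0],0,0.085],[[0,-0.0375,0],0,0.085],[[0,-0.0375,0],0,0.085],[[0,0,0],0,0.085]]' | python3 -m creep
python3 - <<'E'
from h import *
for n in('top','scene'):
    im=shot(n,n+'14'); W=cloud(im); d=np.hypot(W[...,0]-.471,W[...,1]-.088)
    m=(d<.022)&(W[...,2]<.11); p=W[m]; A=np.c_[p[:,:2],np.ones(len(p))]; s=np.linalg.lstsq(A,p[:,2],rcond=None)[0]; print(n,len(p),np.percentile(p[:,2],[5,50,95]),'slope deg',np.degrees(s[:2]))
im=load('scene14'); b=cv2.cvtColor(im['pixels'],cv2.COLOR_RGB2BGR)[120:350,80:440]
cv2.imwrite('pics/s14c.png',cv2.resize(b,None,fx=2.2,fy=2.2,interpolation=cv2.INTER_CUBIC))
E
```

```text
time_s: 31.2
position: [0.47, 0.0878, 0.0877]
tool_rot: [[1.0, -0.003, -0.0], [-0.003, -1.0, -0.0], [-0.0, 0.0, -1.0]]
ft_force: [0.9, 0.0, 0.2]
grip_width: 0.085
gripper_force: 0.0
time_s: 32.2
position: [0.3601, 0.2304, 0.2086]
tool_rot: [[1.0, 0.001, 0.001], [0.001, -1.0, 0.001], [0.001, -0.001, -1.0]]
ft_force: [0.3, -0.2, -0.2]
grip_width: 0.0848
gripper_force: 0.0
top 174 [0.07363305 0.07785221 0.08289569] slope deg [6.91837059 4.37234457]
scene 323 [-0.00122018  0.07759191  0.08041157] slope deg [-79.77904717  -5.72622115]
```

View pics/s14c.png

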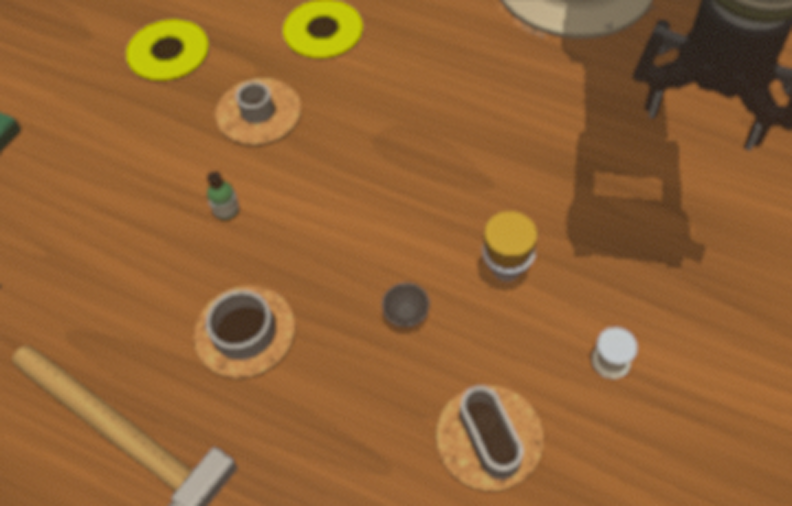

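Run:
```python
from h import *
def sl(n,x,y,z):
    W=cloud(load(n)); d=np.hypot(W[...,0]-x,W[...,1]-y); m=(d<.021)&(abs(W[...,2]-z)<.012); p=W[m]
    s=np.linalg.lstsq(np.c_[p[:,:2],np.ones(len(p))],p[:,2],rcond=None)[0]; print(n,len(p),p[:,2].mean().round(4),'deg',np.degrees(s[:2]).round(1))
sl('top0',.380,.298,.065); sl('scene0',.383,.3015,.065); sl('scene11',.383,.3015,.065)
for n in('top15','top16','scene16'): shot(n[:-2],n)
for n in('top14','top15','top16'): sl(n,.4703,.0875,.078)
for n in('scene14','scene16'): sl(n,.473,.091,.078)
```

```text
top0 164 0.0633 deg [-1.2  0.9]
scene0 226 0.0638 deg [0.7 0.9]
scene11 217 0.0637 deg [0.3 0.1]
top14 156 0.0778 deg [-1.1 -0.3]
top15 156 0.0783 deg [-0.9  0. ]
top16 156 0.078 deg [1.1 0.9]
scene14 228 0.0782 deg [-0.1  0.1]
scene16 226 0.0782 deg [-0. -0.]
```

Wax is upright, with its top at 78 mm (64 + 14), seated on the taper; the dies and bottle are as wanted.

```bash
python3 -c "
from rig import close_job; print(close_job())"
```

```text
the job is handed in; nothing more can be done
None
```

I handed the job in at about 32 s: all three dies are on their matching cork pads (within about 1 mm by my measurements), the wax sits upright and released in the pot's taper at the expected height, and the dye bottle is still standing; while I corrected the oblong die's position, the wrist force briefly reached 52 N, under the 120 N limit.

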